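Start a recessed screw at the bottom of a deep well by feel

ROBOT

A 6-joint arm with a two-finger parallel gripper is mounted at the origin on a cart in front of the work surface, level with it; the furniture and walls round the work are solid. World frame = base frame: x ahead of the robot, y to its left, z up, the work surface at z = 0. Lengths are in mm, angles in rad, forces in N, time in s.
With the tool pointing down it reaches from about 350 to 975 mm from the base axis. Payload 7.1 kg.
Tool frame: the origin (TCP) lies between the finger pads; the fingertips stand 19 mm ahead of it and the grasp point (between the pads) is the TCP (ctrl.tcp_to_tips is the distance from the TCP to the fingertips, in mm); z points along the fingers, y is the line along which they close (so a half turn about z gives the same grasp; the last joint's range is limited). The gripper opens to 88 mm and grips with 3 to 60 N. Pads are 20 mm wide; open, the fingers measure 115 mm over their backs; the gripper's body (75 mm by 178 mm) begins 61 mm behind the grasp point.
Start: joints at [-0.019, 0.423, 1.63, -0, 1.089, -0.019], TCP at [624.984, 0.026, 214.475] pointing down, gripper open.
Joint ranges: [-3, 3], [-0.9, 2.11], [0.09, 2.58], [-1.31, 4.45], [0.11, 2.69], [-2.54, 2.54]. Speed limits (rad/s): [2.39, 2.39, 3.01, 3.14, 3.14, 3.14].

INTERFACE

Orientations are given as a rotation vector (axis times angle).
In Python, from workcell import status, optics, ctrl gives the robot as it stands. The module is installed in compiled form; this text tells all that it offers.
- The arm moves only by the shell command python3 -m inch 'ROWS'. ROWS is JSON, a list that holds one entry, the list of rows, each a list of 7 numbers: the shift along the tool's x, y, z in mm, then the turn, a rotation vector about the tool's x, y, z in rad, then the opening in per cent of the stroke, from 0 (shut) to 100 (fully open). A call has 1 to 20 rows; each row is the pose to reach, as a shift and turn from the pose commanded when the call began, along the tool's axes at that moment; what a row does not reach only later rows make up. A row lasts 1/10 s, in which the tool goes at most 50 mm and 8.59 degrees, less where a joint would pass 70% of its speed; a pose out of reach is approached as far as the arm can. A call with a gripper value outside its range is refused whole. The fingers move at their own pace and stop on an object; the grip force is fixed at half the most. Time passes only in rows, so rows that repeat a pose let the fingers close. It gives the time, the measured TCP pose, the force, the opening and the grip force at its end, in the units of the state.
- status.get_obs(): the state, without advancing time (a new reading comes with each control period).
- optics.get_image(name): name is "scene" or "side" or "wrist"; returns a dict with "frame" (400x640x3 uint8, red, green, blue), "fx", "fy", "cx", "cy" (pixels), "rvec" (rotation vector, rad) and "tvec" (3), from world to camera coordinates, as OpenCV has them; the wrist camera has in their place "hand_eye" (4x4, takes a point from camera to tool coordinates, whose origin is the TCP and whose axes are the flange's). Camera axes: x right, y down, z forward; pixel columns grow to the right and rows downward; lengths in mm; the calibration is good to about 2 mm. A picture is of the moment at which its call begins: read the wrist's pose just before it. There is no depth.
- ctrl.close_job(): hands the job in; it is judged then, once.
The state is a dict: "t": time; "qpos": joint angles; "qvel": joint speeds; "joint_torque": joint torques, N m; "ee_pos": TCP position; "orientation": TCP orientation; "ft_force": force on the tool from outside, world axes, zero at the start; "moment": the same for the moment, N m; "width": finger opening in mm; "grasp_force": force on a finger pad.
Only numpy, scipy, OpenCV 4.12 (cv2) and the standard library are available. Lean on these libraries where they do the work, as an engineer would, in place of code of your own. Each camera call takes 0.05 s, during which the arm holds its last target. There are 200 camera calls.

TASK

Take the long hexagon-headed screw out of its wooden stand, lower it upright down the well of the grey housing, feel gently with its lugs for the start of the coarse thread at the bottom, and then screw it clockwise, seen from above, until its collar sits flat on the housing's rim; then let go. Never force it on the way: until the collar is home, a load of more than about 25 newtons between screw and housing ruins the thread. Leave the ball bearing, the bearing ring and the micrometer where they are.

Things in the scene. Friction and masses are not known exactly. Their poses are not given: they have to be found in the camera images.
- screw_head (a point): Centre (half-way up) of the screw's dark hexagon head, 26 mm across flats, 42 mm tall, z up. Flats face the point's x axis and every 60 degrees from it. Right below the head is a round steel collar, 44 mm across, 6 mm thick. The screw weighs 0.14 to 0.28 kg; at the start it hangs by its collar in the wooden stand.
- screw_collar (a point): Centre of the underside of the screw's collar, 27 mm below screw_head, z up. Below it a 13 mm shank reaches down 78 mm. This underside must end on the housing's rim.
- screw_lugs (a point): Point on the screw's axis 68 mm below the collar's underside, at the height of three round stub lugs, 4 mm thick, that stick out of the shank 120 degrees apart (one along the point's x) to a circle 26.6 mm across. The shank's tapered nose goes on 10 mm below this point.
- well_mouth (a point): Centre of the well's mouth, level with the bright flat rim of the grey housing, 85 mm above the bench; z up along the well. The housing is a fixed round tower 58 mm across on a foot about 104 x 70 mm. The well is 29 mm across, with a 3.5 mm chamfer at the mouth; thread_face lies at its bottom.
- thread_face (a point): Centre of the upper face, 58 mm below the rim, of the rigid threaded insert (18 mm bore) in the well. The face is flat but for three entry gaps 120 degrees apart, each 40 degrees wide, so the lugs have about 15 degrees of play in them. How the gaps are turned is unknown: this point's axes do not show it. Lugs on the flat: the collar is 12 mm above the rim.
- thread_start (a point): Point on the axis 8 mm below thread_face, the floor of the gaps. Lugs that meet the gaps drop onto it (collar then 4 mm above the rim). From mid-gap, turning clockwise seen from above, about 0.35 rad is level, then a right-hand thread leads down 5.5 mm per rad; after 1.1 to 1.4 rad in all the collar is on the rim. The thread holds by friction, nothing springs.
- stand_top (a point): Centre of the upper face of the fixed wooden stand, a block 66 x 66 mm, 88 mm tall, with an upright 30 mm hole, 83 mm deep, in which the screw hangs at the start. z up.
- bearing: Bystander: loose steel ball bearing, 47 mm across, 14 mm high; origin at the centre of its underside.
- race: Bystander: loose plain steel bearing ring, 66 mm across, 17 mm high; origin at the centre of its underside.
- mike: Bystander: loose micrometer with a green frame, 40 x 129 x 16 mm, lying flat; origin at the centre of its underside.
- screw: The screw as a whole, steel, 126 mm long; origin at the centre of its collar's underside, axes as screw_collar.
- housing: The fixed grey housing with its insert; origin on the well's axis at bench height, z up.

How it is judged:
By the outcome, as a careful person would: the job done as asked, in the order asked, and still so for the second after the job is handed in, with the robot touching nothing.
It also fails if it takes over 51 s, if anything falls off the work surface, if the arm or the gripper's body presses on something with over 40 N, if the wrist force passes 120 N, or if a joint passes its speed limit or range.

## Working session

There is one attempt and no reset: what is moved stays moved. The work goes in short steps, Python scripts to look and compute and a shell command to move; the robot and the scene stay as the last step left them, time stands still between calls to the robot, and variables do not carry over. Pictures are saved under pics/ and viewed, at most 10 in all, crops included, and the job is handed in when it is done.

```bash
mkdir -p pics
python3 - <<'E'
from workcell import status, optics, ctrl
import cv2,numpy as np
o=status.get_obs(); print(o)
for n in ("scene","side","wrist"):
    d=optics.get_image(n); cv2.imwrite(f"pics/{n}0.png",d["frame"][:,:,::-1]); print(n,{k:v for k,v in d.items() if k!="frame"})
    np.savez(f"pics/{n}0.npz",**d)
E
```

```text
{'t': 0.0, 'qpos': array([-1.89916446e-02,  4.23822606e-01,  1.63070207e+00,  5.84926267e-06,
        1.08858428e+00, -1.89935741e-02]), 'qvel': array([ 0.00068167, -0.00015198,  0.0001881 ,  0.00056391,  0.00067613,
        0.00170724]), 'joint_torque': array([ 1.28069914e-03, -5.44622147e+01, -2.73670936e+01,  6.42951974e-02,
        2.27214623e-02, -1.51321510e-04]), 'ee_pos': array([6.24427223e+02, 4.34679557e-02, 2.13708344e+02]), 'orientation': array([-2.22066708e+00, -2.22066534e+00,  1.64546729e-03]), 'ft_force': array([-0.6788879 ,  0.23138897,  0.60793206]), 'moment': array([-0.00845274,  0.02032638,  0.00466127]), 'grasp_force': 0.0, 'width': 87.33288256043264}
scene {'fx': 508.5503605943945, 'fy': 508.5503605943945, 'cx': 313.97362879976225, 'cy': 194.48883230167354, 'rvec': array([ 2.2148952 , -1.16355718,  0.42791446]), 'tvec': array([-256.50395268,  476.9977269 ,  695.39206672])}
side {'fx': 374.91406281748766, 'fy': 374.91406281748766, 'cx': 323.53890642886273, 'cy': 199.34172510449218, 'rvec': array([ 2.20596865, -0.77515666,  0.3126629 ]), 'tvec': array([-418.80232144,  375.1240067 ,  618.1637834 ])}
wrist {'fx': 307.22534367895145, 'fy': 307.22534367895145, 'cx': 316.75053149301135, 'cy': 198.46874180953813, 'hand_eye': array([[ 3.10476941e-04, -9.58254808e-01, -2.85915418e-01,
         7.83950783e+01],
       [ 9.99999948e-01,  3.23311895e-04,  2.31448485e-06,
        -2.51777166e-01],
       [ 9.02219892e-05, -2.85915404e-01,  9.58254859e-01,
        -1.70411377e+02],
       [ 0.00000000e+00,  0.00000000e+00,  0.00000000e+00,
         1.00000000e+00]])}
```

View pics/scene0.png

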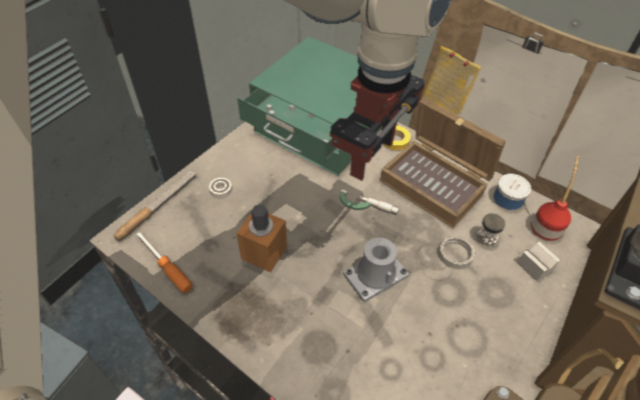

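View pics/wrist0.png

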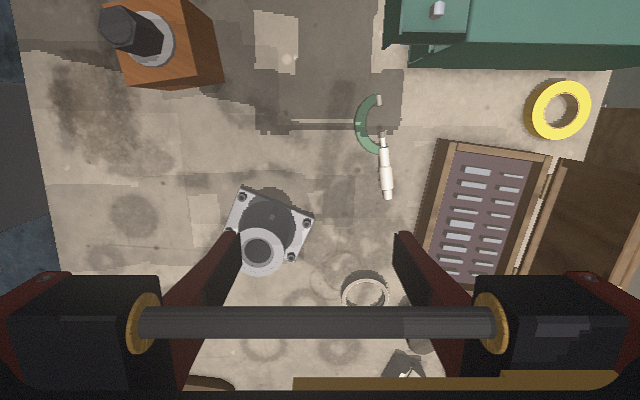

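View pics/side0.png

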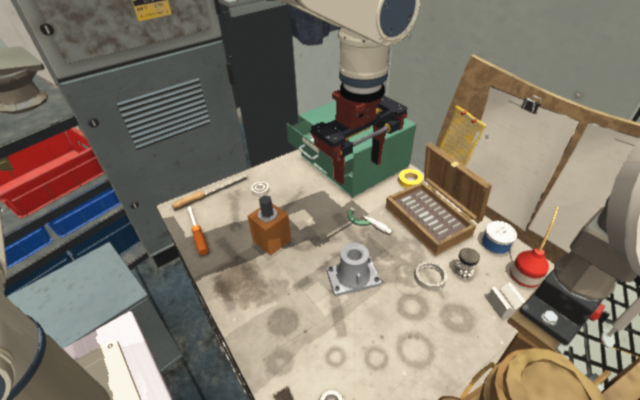

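The wrist view shows the screw head's top at about (128,27), its collar at about (155,40) and the rim at about (265,253). In the scene view the screw is at about (260,215) and the rim at about (380,247). The bystanders are far from both.

```bash
cat > h.py <<'E'
import numpy as np,cv2
from scipy.spatial.transform import Rotation as R
from workcell import status, optics
def cam(n,d,o=None):
    K=np.array([[d["fx"],0,d["cx"]],[0,d["fy"],d["cy"]],[0,0,1.]])
    if n=="wrist":
        T=np.eye(4);T[:3,:3]=R.from_rotvec(o["orientation"]).as_matrix();T[:3,3]=o["ee_pos"]
        M=np.linalg.inv(T@np.array(d["hand_eye"]))
        return K,M[:3,:3],M[:3,3]
    return K,R.from_rotvec(d["rvec"]).as_matrix(),np.array(d["tvec"])
def atz(c,px,z):
    K,r,t=c; v=r.T@np.linalg.inv(K)@np.array([px[0],px[1],1.]); p=-r.T@t
    return p+v*(z-p[2])/v[2]
def proj(c,P):
    K,r,t=c; q=(np.atleast_2d(P)@r.T+t)@K.T; return q[:,:2]/q[:,2:]
def tri(cs,pxs):
    A=[];b=[]
    for c,px in zip(cs,pxs):
        K,r,t=c; P=K@np.c_[r,t]
        for i in (0,1): A.append(px[i]*P[2,:3]-P[i,:3]); b.append(P[i,3]-px[i]*P[2,3])
    return np.linalg.lstsq(np.array(A),np.array(b),rcond=None)[0]
def crop(f,x,y,w,h,s): return cv2.resize(f[y:y+h,x:x+w,::-1],None,fx=s,fy=s,interpolation=cv2.INTER_CUBIC)
E
python3 - <<'E'
from h import *
o=dict(ee_pos=np.array([624.43,0.04,213.7]),orientation=np.array([-2.22066708,-2.22066534,0.00164546]))
D={n:np.load(f"pics/{n}0.npz") for n in("scene","side","wrist")}
s,w=D["scene"]["frame"],D["wrist"]["frame"]
a=np.hstack([crop(s,230,195,66,50,6),crop(s,347,222,66,50,6)]);b=np.hstack([crop(w,88,0,132,100,3),crop(w,206,190,132,100,3)])
cv2.imwrite("pics/c1.png",np.vstack([a,b]))
c=cam("wrist",D["wrist"],o)
for n,px,z in(("headtop",(128,27),136),("rim",(265,253),85)):print(n,atz(c,px,z))
c=cam("scene",D["scene"]); 
for n,px,z in(("headtop",(260,211),136),("rim",(380,247),85)):print(n,atz(c,px,z))
E
```

```text
headtop [487.53281742 133.69212227 136.        ]
rim [568.46755153 -71.91846293  85.        ]
headtop [478.44860501 132.60621203 136.        ]
rim [565.29397754 -65.4009941   85.        ]
```

View pics/c1.png

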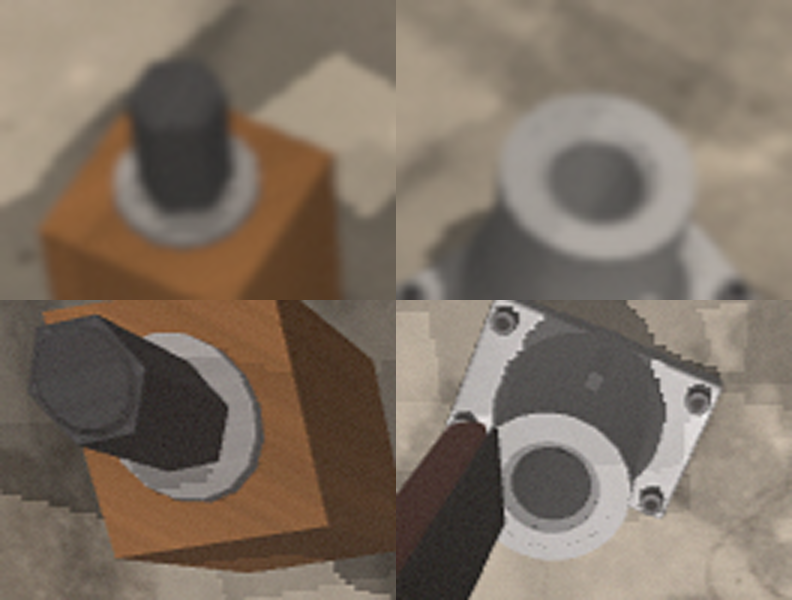

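Run:
```python
from h import *
from scipy.optimize import least_squares
o=dict(ee_pos=np.array([624.43,0.04,213.7]),orientation=np.array([-2.22066708,-2.22066534,0.00164546]))
D={n:np.load(f"pics/{n}0.npz") for n in("scene","side","wrist")}
w=cam("wrist",D["wrist"],o);s=cam("scene",D["scene"])
v=[(30,390),(45,325),(103,316),(143,370),(130,425),(78,443)]
P=np.array([atz(w,(88+x/3,(y-300)/3),136)[:2] for x,y in v]);print(P)
C=P.mean(0);d=P-C;print(C,np.hypot(*d.T),np.degrees(np.arctan2(d[:,1],d[:,0]))%60)
print("scene head",atz(s,(260.2,210.5),136)); print("rim w",atz(w,(261.7,252.3),85),"s",atz(s,(380.5,251.3),85))
print("tri head",tri([w,s],[proj(w,[*C,136])[0],(260.2,210.5)]),"tri rim",tri([w,s],[(261.7,252.3),(380.5,251.3)]))
```

```text
[[465.42129323 131.74736116]
 [471.80085758 145.58469068]
 [485.92020895 147.46008018]
 [493.4794487  136.05647638]
 [488.28961043 124.08706908]
 [474.8347214  120.0884223 ]]
[479.95769005 134.17068329] [14.73700521 14.02902279 14.56570291 13.65262511 13.08052648 14.98515541] [ 9.46458229  5.55087171  5.83578188  7.93946527  9.56634836 10.00918056]
scene head [479.51784004 133.00458313 136.        ]
rim w [564.96721949 -71.09520946  85.        ] s [557.87586397 -70.64392474  85.        ]
tri head [479.78285341 133.64157331 135.50542073] tri rim [561.87806168 -70.40748469  80.31771745]
```

Screw at about (480,134), with hex vertices at 8° mod 60. Rim at about (563,−71). Next I look straight down the well with the wrist camera to see the gaps.

```bash
python3 -m inch '[[[-40,-15,16,0,0,0,100],[-80,-30,32,0,0,0,100],[-120,-45,48,0,0,0,100],[-150,-60,64,0,0,0,100],[-150,-60,64,0,0,0,100],[-150,-60,64,0,0,0,100],[-150,-60,64,0,0,0,100]]]'
python3 - <<'E'
from h import *
o=status.get_obs();d=optics.get_image("wrist");np.savez("pics/w1.npz",ee_pos=o["ee_pos"],orientation=o["orientation"],**d)
c=cam("wrist",d,o);p=proj(c,[564,-71,85])[0];print(o["qpos"],o["ee_pos"],p)
x,y=int(p[0])-50,int(p[1])-37;print(x,y)
f=crop(d["frame"],x,y,100,75,8)
g=np.clip(cv2.normalize(cv2.GaussianBlur(f,(0,0),3).astype(float)[150:450,200:600],None)*0+f.astype(float)[150:450,200:600]*2.0,0,255)
cv2.imwrite("pics/well.png",np.clip(255*(f/255.)**0.6,0,255).astype(np.uint8))
E
```

```text
t: 0.85
ee_pos: [565.9, -149.4, 151.0]
orientation: [2.22, 2.221, 0.001]
ft_force: [0.6, -0.5, -0.4]
width: 88.1
grasp_force: 0.0
[-2.78558135e-01  4.44699994e-01  1.76642713e+00  3.03645031e-04
  9.29338241e-01 -2.79240967e-01] [ 565.87205518 -149.37841725  151.03315358] [314.53217014 106.81641181]
264 69
```

View pics/well.png

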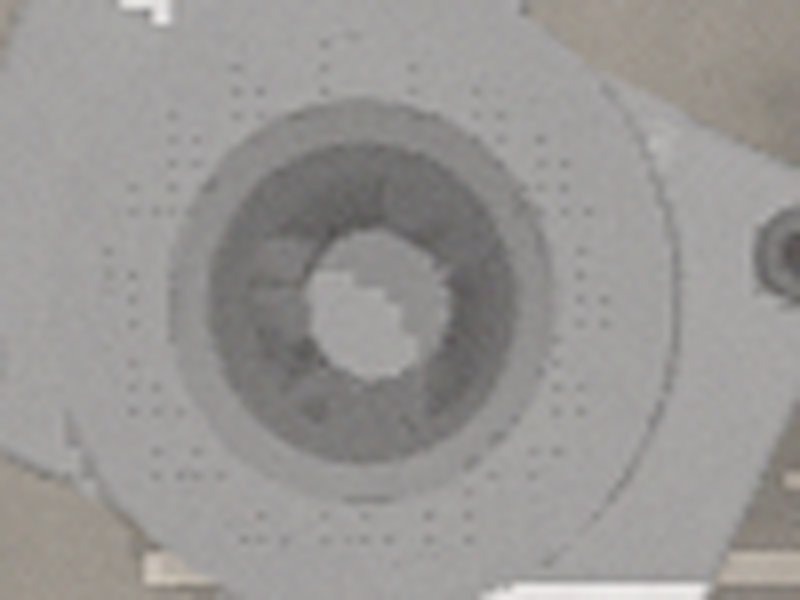

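The well is clear from above. The chamfer centre is at crop (360,299), pixel (309,106.4), and the insert bore is visible. I rectify the insert face with more contrast to see the gaps.

Run:
```python
from h import *
d=np.load("pics/w1.npz");c=cam("wrist",d,d)
f=lambda x,y:(264+(x+.5)/8-.5,69+(y+.5)/8-.5)
m=atz(c,f(360.5,299),85);print("rim",m,"well",atz(c,f(362.5,303.5),81.5),"bore",atz(c,f(378,305),27))
g=cv2.cvtColor(d["frame"],cv2.COLOR_RGB2GRAY)
def rect(z,cen,S=440,R=17.):
    u=np.linspace(-R,R,S);X,Y=np.meshgrid(u,-u)  # x right,y up
    q=proj(c,np.stack([X.ravel()+cen[0],Y.ravel()+cen[1],np.full(X.size,z)],1)).astype(np.float32).reshape(S,S,2)
    r=cv2.remap(g,q[...,0],q[...,1],cv2.INTER_CUBIC)
    r=cv2.GaussianBlur(r,(0,0),4).astype(float);return np.clip((r-50)*255/(120-50),0,255).astype(np.uint8)
b=atz(c,f(378,305),27)
r=rect(27,b);print(np.percentile(g[95:125,295:325],[1,50,99]))
cl=cv2.equalizeHist(r[40:400,40:400])
cv2.imwrite("pics/rect.png",np.hstack([r[40:400,40:400],cl]))
```

```text
rim [559.64793504 -70.38291005  85.        ] well [559.74732116 -70.77702642  81.5       ] bore [560.24472906 -70.89659764  27.        ]
[ 48.99  75.   124.  ]
```

View pics/rect.png

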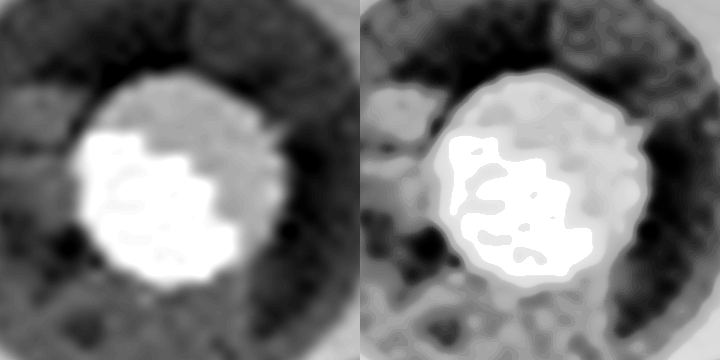

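Run:
```python
from h import *
d=np.load("pics/w1.npz");c=cam("wrist",d,d);g=cv2.cvtColor(d["frame"],cv2.COLOR_RGB2GRAY)
b=np.array([560.2,-70.9])
A=np.radians(np.arange(0,360,5));Rr=np.array([10.2,11.2,12.2,13.2])
P=np.array([[b[0]+r*np.cos(a),b[1]+r*np.sin(a),27] for r in Rr for a in A])
q=proj(c,P).astype(np.float32).reshape(len(Rr),len(A),2)
v=cv2.remap(cv2.GaussianBlur(g,(0,0),.7),q[...,0],q[...,1],cv2.INTER_LINEAR)
for i in range(24): print(i*5,*[ "|".join(map(str,v[:,i+k])) for k in(0,24,48)])
```

```text
0 54|55|59|61 51|54|55|58 74|73|70|66
5 52|54|58|61 51|54|57|59 75|74|73|71
10 52|54|57|61 54|55|57|59 76|74|74|75
15 54|56|58|60 59|57|56|58 78|75|76|76
20 58|58|60|61 67|64|61|58 76|76|77|76
25 62|62|63|63 73|74|71|65 74|75|76|76
30 64|64|64|64 76|78|77|77 75|75|75|75
35 63|63|63|62 76|78|78|78 75|76|76|75
40 61|62|63|63 75|77|77|75 76|75|76|75
45 58|59|62|64 72|72|70|70 76|76|75|73
50 56|58|61|63 74|72|69|67 76|76|76|75
55 58|60|63|64 76|76|74|73 76|75|73|70
60 61|63|64|65 76|75|73|71 74|69|65|63
65 64|64|64|65 76|74|71|68 69|64|60|60
70 65|64|64|65 75|72|68|65 66|62|59|59
75 64|64|63|63 74|69|64|62 64|61|59|59
80 62|64|63|64 69|66|63|61 60|59|57|58
85 58|61|62|62 61|61|63|62 57|57|57|60
90 55|56|57|58 55|58|62|65 55|56|57|61
95 53|55|57|60 56|58|60|65 54|57|58|62
100 52|55|57|60 61|62|64|67 54|55|58|61
105 52|54|56|59 69|71|72|73 54|55|58|61
110 53|55|57|59 74|75|75|73 54|55|59|61
115 53|54|56|58 75|75|71|67 54|57|60|62
```

Contrast in the well is ambiguous, so the gaps will be found by feel. The rim is at about (559.7,−70.6). Now I go above the screw with the gripper yawed 98°, closing across two flats, which leaves the last joint plenty of clockwise travel.

```bash
python3 -m inch '[[[20,-6,-20,0,0,-0.14,100],[45,-14,-40,0,0,-0.28,100],[70,-21,-64,0,0,-0.42,100],[94,-28,-64,0,0,-0.56,100],[118,-36,-64,0,0,-0.7,100],[142,-43,-64,0,0,-0.84,100],[166,-50,-64,0,0,-0.98,100],[190,-58,-64,0,0,-1.12,100],[215,-65,-64,0,0,-1.26,100],[240,-72,-64,0,0,-1.40,100],[265,-80,-64,0,0,-1.55,100],[283,-86,-64,0,0,-1.71,100],[283,-86,-64,0,0,-1.71,100],[283,-86,-64,0,0,-1.71,100],[283,-86,-64,0,0,-1.71,100]]]'
python3 - <<'E'
from h import *
o=status.get_obs();d=optics.get_image("wrist");np.savez("pics/w2.npz",ee_pos=o["ee_pos"],orientation=o["orientation"],**d)
c=cam("wrist",d,o);p=proj(c,[480,134,136])[0];print(o["qpos"],o["ee_pos"],p,R.from_rotvec(o["orientation"]).as_matrix()[:,1])
x,y=int(p[0])-50,int(p[1])-37;print(x,y)
cv2.imwrite("pics/head.png",crop(d["frame"],x,y,100,75,8))
E
```

```text
t: 2.4
ee_pos: [479.3, 132.9, 214.7]
orientation: [-0.215, 3.134, -0.0]
ft_force: [-0.2, 0.5, -0.3]
width: 87.5
grasp_force: 0.0
[ 2.46633719e-01  2.35024793e-01  1.90717287e+00 -2.25066801e-04
  9.98787507e-01 -1.46098795e+00] [479.34001899 132.88758041 214.74758236] [318.07818866 204.41767828] [-1.36519419e-01  9.90637387e-01 -1.21601652e-04]
268 167
```

View pics/head.png

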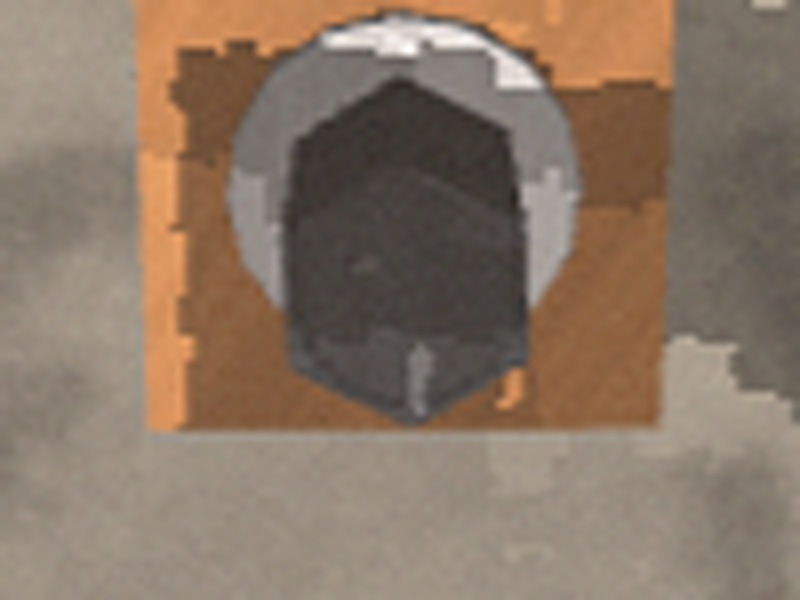

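The head top is centred at pixel (319,204) and its flats line up with the jaws within about 1°. The residual shift is about tool (−1,+2) mm. Descend and grip.

```bash
python3 -m inch '[[[-1,2,25,0,0,0,100],[-1,2,50,0,0,0,100],[-1,2,75,0,0,0,100],[-1,2,90,0,0,0,100],[-1,2,96,0,0,0,100],[-1,2,96,0,0,0,100],[-1,2,96,0,0,0,50],[-1,2,96,0,0,0,20],[-1,2,96,0,0,0,0],[-1,2,96,0,0,0,0],[-1,2,96,0,0,0,0],[-1,2,96,0,0,0,0],[-1,2,96,0,0,0,0],[-1,2,96,0,0,0,0],[-1,2,96,0,0,0,0]]]'
```

```text
t: 3.95
ee_pos: [479.6, 135.1, 118.5]
orientation: [0.219, -3.134, 0.0]
ft_force: [-0.4, -0.8, 0.6]
width: 25.6
grasp_force: 30.0
```

```bash
python3 -m inch '[[[0,0,-5,0,0,0,0],[0,0,-20,0,0,0,0],[0,0,-40,0,0,0,0],[0,0,-60,0,0,0,0],[0,0,-80,0,0,0,0],[0,0,-100,0,0,0,0],[0,0,-100,0,0,0,0],[-4,-15,-100,0,0,0,0],[-9,-40,-100,0,0,0,0],[-15,-65,-100,0,0,0,0],[-21,-90,-100,0,0,0,0],[-27,-115,-100,0,0,0,0],[-33,-140,-100,0,0,0,0],[-39,-165,-100,0,0,0,0],[-45,-190,-100,0,0,0,0],[-49,-207,-100,0,0,0,0],[-50.7,-214.8,-100,0,0,0,0],[-50.7,-214.8,-100,0,0,0,0],[-50.7,-214.8,-100,0,0,0,0],[-50.7,-214.8,-100,0,0,0,0]]]'
python3 - <<'E'
from h import *
o=status.get_obs();print(o["qpos"],o["ee_pos"],o["ft_force"],o["moment"],o["width"])
I=[]
for n,w in(("scene",1),("side",1)):
    d=optics.get_image(n);np.savez(f"pics/{n}2.npz",ee_pos=o["ee_pos"],**d);c=cam(n,d)
    p=proj(c,[*o["ee_pos"][:2],100])[0];x,y=int(p[0])-33,int(p[1])-50;print(n,x,y,proj(c,[[*o["ee_pos"][:2],110],[559.7,-70.6,85]]))
    I.append(crop(d["frame"],x,y,66,100,6))
cv2.imwrite("pics/hang.png",np.hstack(I))
E
```

```text
t: 5.95
ee_pos: [559.3, -69.6, 218.4]
orientation: [0.22, -3.133, -0.001]
ft_force: [-1.2, -0.6, -2.4]
width: 26.0
grasp_force: 30.0
[-1.45075392e-01  3.29236598e-01  1.76382381e+00  2.53285066e-04
  1.04904690e+00 -1.85609264e+00] [559.30778796 -69.61901888 218.35370751] [-1.24877095 -0.58178449 -2.42648057] [ 0.12190726 -0.04267385 -0.016143  ] 25.95605580107425
scene 348 195 [[381.96799941 242.512483  ]
 [380.98922062 250.57444489]]
side 321 197 [[354.18969565 244.01645921]
 [354.21725036 252.18275674]]
```

View pics/hang.png

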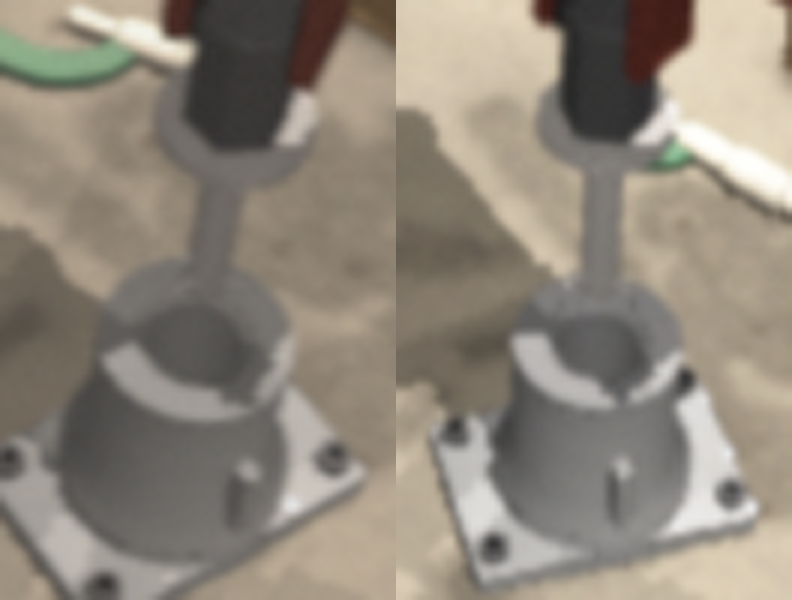

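The screw hangs upright over the mouth: nose in the scene view at about (382,243), shank over the rim centre in both views. I lower it into the mouth and check the force.

```bash
python3 -m inch '[[[-0.3,-1,10,0,0,0,0],[-0.3,-1,20,0,0,0,0],[-0.3,-1,25,0,0,0,0],[-0.3,-1,29,0,0,0,0],[-0.3,-1,32,0,0,0,0],[-0.3,-1,34,0,0,0,0],[-0.3,-1,36,0,0,0,0],[-0.3,-1,38,0,0,0,0],[-0.3,-1,40,0,0,0,0],[-0.3,-1,40,0,0,0,0]]]'
```

```text
t: 7.05
ee_pos: [560.0, -71.4, 178.3]
orientation: [0.218, -3.134, -0.0]
ft_force: [0.3, -0.3, -2.7]
width: 25.8
grasp_force: 30.0
```

```bash
python3 -m inch '[[[0,0,4,0,0,0,0],[0,0,8,0,0,0,0],[0,0,12,0,0,0,0],[0,0,16,0,0,0,0],[0,0,20,0,0,0,0],[0,0,24,0,0,0,0],[0,0,28,0,0,0,0],[0,0,32,0,0,0,0],[0,0,36,0,0,0,0],[0,0,40,0,0,0,0],[0,0,43,0,0,0,0],[0,0,45,0,0,0,0],[0,0,46,0,0,0,0],[0,0,46,0,0,0,0],[0,0,46,0,0,0,0]]]'
```

```text
t: 8.55
ee_pos: [560.2, -71.5, 132.5]
orientation: [-0.218, 3.134, -0.0]
ft_force: [-0.5, -0.2, -3.4]
width: 25.7
grasp_force: 30.0
```

```bash
python3 -m inch '[[[0,0,0.8,0,0,0,0],[0,0,1.6,0,0,0,0],[0,0,2.4,0,0,0,0],[0,0,3,0,0,0,0],[0,0,3,0,0,0,0]]]'; python3 -m inch '[[[0,0,0.5,0,0,0,0],[0,0,1,0,0,0,0],[0,0,1,0,0,0,0]]]'
```

```text
t: 9.05
ee_pos: [560.1, -71.5, 129.4]
orientation: [0.218, -3.134, -0.0]
ft_force: [-0.4, -0.4, -2.5]
width: 25.4
grasp_force: 30.0
t: 9.35
ee_pos: [560.1, -71.5, 128.4]
orientation: [0.218, -3.134, 0.0]
ft_force: [0.4, 0.7, -2.3]
width: 25.8
grasp_force: 30.0
```

```bash
python3 -m inch '[[[0,0,0.5,0,0,0,0],[0,0,0.8,0,0,0,0],[0,0,0.8,0,0,0,0]]]'; python3 -m inch '[[[0,0,0.4,0,0,0,0],[0,0,0.4,0,0,0,0]]]'
```

```text
t: 9.65
ee_pos: [560.1, -71.5, 127.6]
orientation: [0.218, -3.134, -0.0]
ft_force: [-0.0, -0.4, -2.0]
width: 26.0
grasp_force: 30.0
t: 9.85
ee_pos: [560.3, -71.5, 127.4]
orientation: [-0.218, 3.134, -0.0]
ft_force: [-0.7, 0.8, -0.5]
width: 25.6
grasp_force: 30.0
```

```bash
python3 -m inch '[[[0,0,0.3,0,0,0,0],[0,0,0.3,0,0,0,0]]]'
```

```text
t: 10.05
ee_pos: [560.4, -71.5, 127.3]
orientation: [-0.218, 3.133, -0.0]
ft_force: [-0.6, -0.2, 1.8]
width: 25.5
grasp_force: 30.0
```

Contact on the flat face at TCP z≈127.3 with about 4 N. Now I turn clockwise in 7° steps and watch the force.

```bash
for i in 1 2 3 4; do python3 -m inch '[[[0,0,0,0,0,0.06,0],[0,0,0,0,0,0.12,0]]]' | grep -E "ee_pos|ft_|orient"; done
```

```text
ee_pos: [560.6, -71.5, 127.3]
orientation: [-0.027, 3.141, -0.0]
ft_force: [-0.1, 0.6, 0.5]
ee_pos: [560.6, -71.6, 127.3]
orientation: [0.162, 3.136, -0.0]
ft_force: [0.5, 0.5, 1.0]
ee_pos: [560.6, -71.6, 127.3]
orientation: [0.35, 3.121, -0.0]
ft_force: [-0.7, -0.2, 0.3]
ee_pos: [560.6, -71.6, 127.3]
orientation: [0.536, 3.095, -0.0]
ft_force: [-0.1, -0.2, 1.3]
```

```bash
python3 -m inch '[[[0,0,0.2,0,0,0.06,0],[0,0,0.2,0,0,0.12,0]]]' | grep -E "ee_pos|ft_|orient";for i in 1 2 3 ; do python3 -m inch '[[[0,0,0,0,0,0.06,0],[0,0,0,0,0,0.12,0]]]' | grep -E "ee_pos|ft_|orient"; done
```

```text
ee_pos: [560.7, -71.6, 127.3]
orientation: [0.721, 3.056, -0.0]
ft_force: [0.6, 0.6, 2.3]
ee_pos: [560.7, -71.6, 127.3]
orientation: [0.903, 3.008, 0.0]
ft_force: [0.4, 0.3, 1.4]
ee_pos: [560.8, -71.6, 127.3]
orientation: [1.082, 2.948, 0.0]
ft_force: [-0.8, 0.2, 1.4]
ee_pos: [560.8, -71.6, 127.3]
orientation: [1.256, 2.878, 0.001]
ft_force: [0.2, 0.7, 2.4]
```

```bash
for i in 1 2 3 4; do python3 -m inch '[[[0,0,0,0,0,0.06,0],[0,0,0,0,0,0.12,0]]]' | grep -E "ee_pos|ft_|t:"; done
```

```text
t: 11.85
ee_pos: [560.8, -71.6, 127.3]
ft_force: [-0.7, 0.4, 0.9]
t: 12.05
ee_pos: [560.8, -71.6, 127.3]
ft_force: [-0.2, -0.4, 2.4]
t: 12.25
ee_pos: [560.7, -71.7, 127.2]
ft_force: [-0.0, -0.3, 1.0]
t: 12.45
ee_pos: [560.7, -71.8, 127.1]
ft_force: [-0.1, -0.9, -0.7]
```

```bash
python3 -m inch '[[[0,0,0.3,0,0,0,0],[0,0,0.5,0,0,0,0]]]' | grep -E "ee_pos|ft_|t:"
```

```text
t: 12.65
ee_pos: [560.7, -71.7, 126.7]
ft_force: [0.2, -0.9, 4.0]
```

```bash
for i in 1 2; do python3 -m inch '[[[0,0,0,0,0,0.03,0],[0,0,0,0,0,0.05,0]]]' | grep -E "ee_pos|ft_|t:"; done; python3 -m inch '[[[0,0,0,0,0,0,0]]]'| grep ft_; python3 -c "from workcell import status as s;o=s.get_obs();print(o['moment'],o['qpos'])"
```

```text
t: 12.85
ee_pos: [560.7, -71.6, 126.7]
ft_force: [0.2, -0.6, 3.5]
t: 13.05
ee_pos: [559.8, -71.4, 125.9]
ft_force: [-0.0, -0.5, -1.8]
ft_force: [1.0, 0.7, -2.4]
[-0.02240005 -0.15606969 -0.0221304 ] [-1.47999318e-01  4.54155639e-01  1.82603527e+00  3.00777873e-06
  8.62028533e-01 -3.18200453e-01]
```

The load dropped and the tool moved down freely, so the lugs are in the gaps. Lower gently.

```bash
python3 -m inch '[[[0,0,0.4,0,0,0.03,0],[0,0,0.8,0,0,0.05,0],[0,0,1.2,0,0,0.05,0]]]' | grep -E "ee_pos|ft_|t:";python3 -m inch '[[[0,0,0.5,0,0,0,0],[0,0,1,0,0,0,0],[0,0,1.5,0,0,0,0]]]' | grep -E "ee_pos|ft_|t:"
```

```text
t: 13.45
ee_pos: [559.9, -71.5, 124.8]
ft_force: [0.6, -0.4, -1.3]
t: 13.75
ee_pos: [560.0, -71.5, 123.5]
ft_force: [1.1, -0.6, -2.2]
```

```bash
python3 -m inch '[[[0,0,0.6,0,0,0,0],[0,0,1.2,0,0,0,0],[0,0,1.8,0,0,0,0],[0,0,2.4,0,0,0,0],[0,0,3,0,0,0,0]]]' | grep -E "ee_pos|ft_|t:";for i in 1 2; do python3 -m inch '[[[0,0,0.3,0,0,0,0],[0,0,0.4,0,0,0,0]]]' | grep -E "ee_pos|ft_|t:";done
```

```text
t: 14.25
ee_pos: [560.1, -71.5, 120.5]
ft_force: [-0.7, -0.2, -1.5]
t: 14.45
ee_pos: [560.1, -71.5, 120.1]
ft_force: [0.5, -0.4, -2.9]
t: 14.65
ee_pos: [560.2, -71.5, 119.8]
ft_force: [-0.5, -0.8, -2.2]
```

```bash
for i in 1 2; do python3 -m inch '[[[0,0,0.15,0,0,0,0],[0,0,0.3,0,0,0,0]]]' | grep -E "ee_pos|ft_|t:";done
```

```text
t: 14.85
ee_pos: [560.2, -71.5, 119.5]
ft_force: [-0.6, 0.3, -1.0]
t: 15.05
ee_pos: [560.3, -71.5, 119.4]
ft_force: [-0.7, -0.5, 0.4]
```

Lugs are on the gap floor (8 mm drop, TCP z 119.4). Turn clockwise.

```bash
for i in 1 2 3; do python3 -m inch '[[[0,0,0,0,0,0.05,0],[0,0,0,0,0,0.1,0]]]' | grep -E "ee_pos|ft_|t:";done;python3 -c "from workcell import status as s;o=s.get_obs();print(o['moment'],o['qpos'][5])"
```

```text
t: 15.25
ee_pos: [560.5, -71.5, 119.4]
ft_force: [-0.2, 0.2, 0.1]
t: 15.45
ee_pos: [560.5, -71.5, 119.4]
ft_force: [0.3, 0.1, -0.2]
t: 15.65
ee_pos: [560.5, -71.5, 119.4]
ft_force: [0.2, 0.9, -1.2]
[ 0.02059052 -0.05770152 -0.00353765] 0.03405360293536333
```

```bash
for i in 1 2 3; do python3 -m inch '[[[0,0,0,0,0,0.06,0]]]' | grep -E "ee_pos|ft_|t:";done;python3 -c "from workcell import status as s;o=s.get_obs();print(o['moment'],o['qpos'][5])"
```

```text
t: 15.75
ee_pos: [560.6, -71.5, 119.4]
ft_force: [-0.1, -0.5, -1.3]
t: 15.85
ee_pos: [560.5, -71.5, 119.4]
ft_force: [0.8, 0.9, -1.4]
t: 15.95
ee_pos: [560.4, -71.5, 119.3]
ft_force: [0.5, 0.6, -1.6]
[0.07432133 0.01626323 0.00542453] 0.21444601366140956
```

```bash
for i in 1 2; do python3 -m inch '[[[0,0,0.15,0,0,0.03,0],[0,0,0.3,0,0,0.06,0]]]' | grep -E "ee_pos|ft_|t:";done;python3 -c "from workcell import status as s;o=s.get_obs();print(o['moment'],o['qpos'][5])"
```

```text
t: 16.15
ee_pos: [560.3, -71.5, 119.0]
ft_force: [-0.9, 1.4, -0.6]
t: 16.35
ee_pos: [560.3, -71.5, 118.7]
ft_force: [-0.1, 0.1, -1.7]
[-0.02059481 -0.01206086  0.00188489] 0.3332112085051862
```

```bash
for i in 1 2 3; do python3 -m inch '[[[0,0,0.27,0,0,0.05,0],[0,0,0.55,0,0,0.1,0]]]' | grep -E "ee_pos|ft_|t:";python3 -c "from workcell import status as s;o=s.get_obs();print(o['moment'],o['qpos'][5])";done
```

```text
t: 16.55
ee_pos: [560.4, -71.5, 118.2]
ft_force: [0.3, 0.8, -0.5]
[ 0.02777357  0.08548517 -0.00331922] 0.434019939885938
t: 16.75
ee_pos: [560.4, -71.5, 117.6]
ft_force: [-0.4, -0.1, -1.0]
[-0.069742    0.04446736  0.02157319] 0.534065779175893
t: 16.95
ee_pos: [560.3, -71.5, 117.1]
ft_force: [0.0, 0.6, -0.8]
[ 0.07781847  0.08168825 -0.01053532] 0.6340005862759638
```

```bash
for i in 1 2 ; do python3 -m inch '[[[0,0,0.27,0,0,0.05,0],[0,0,0.55,0,0,0.1,0]]]' | grep -E "ee_pos|ft_|t:";python3 -c "from workcell import status as s;o=s.get_obs();print(o['moment'],o['qpos'][5])";done
```

```text
t: 17.15
ee_pos: [560.4, -71.5, 116.5]
ft_force: [0.6, 0.2, 0.4]
[ 0.00625864  0.05920325 -0.01217341] 0.734074901029816
t: 17.35
ee_pos: [560.4, -71.5, 116.1]
ft_force: [0.9, 0.2, -0.8]
[0.00817751 0.11146821 0.01187321] 0.8340277351456337
```

```bash
for i in 1 2 3 4; do python3 -m inch '[[[0,0,0.2,0,0,0.04,0]]]' | grep -E "ee_pos|ft_|t:";python3 -c "from workcell import status as s;o=s.get_obs();print(o['moment'],o['qpos'][5])";done
```

```text
t: 17.45
ee_pos: [560.4, -71.5, 115.8]
ft_force: [0.5, 1.1, -1.8]
[ 0.02476491  0.04771942 -0.02968151] 0.8738857378965907
t: 17.55
ee_pos: [560.4, -71.5, 115.6]
ft_force: [0.1, -0.2, -1.2]
[0.03412773 0.08221444 0.02340954] 0.9136406238350456
t: 17.65
ee_pos: [560.5, -71.5, 115.5]
ft_force: [0.3, -0.4, -0.0]
[0.03724967 0.00588441 0.05400483] 0.9536177633145905
t: 17.75
ee_pos: [560.8, -71.5, 115.4]
ft_force: [-0.3, 0.8, 1.4]
[ 0.02888409 -0.07571481 -0.00146221] 0.9936142830917798
```

```bash
for i in 1 2 3 4; do python3 -m inch '[[[0,0,0,0,0,0.03,0]]]' | grep -E "ee_pos|ft_|t:";python3 -c "from workcell import status as s;o=s.get_obs();print(o['moment'],o['qpos'][5])";done
```

```text
t: 17.85
ee_pos: [560.9, -71.6, 115.5]
ft_force: [1.3, 0.4, -0.3]
[-0.03248264 -0.07704559  0.0455282 ] 1.0234988305772756
t: 17.95
ee_pos: [560.9, -71.6, 115.5]
ft_force: [1.5, 0.7, -0.5]
[ 0.01843596 -0.03710063  0.04359421] 1.0531782425106724
t: 18.05
ee_pos: [560.8, -71.6, 115.5]
ft_force: [0.9, 0.7, 0.3]
[0.00034173 0.02658171 0.04111414] 1.083165723353452
t: 18.15
ee_pos: [560.8, -71.5, 115.5]
ft_force: [0.5, 0.0, 0.2]
[0.02493409 0.01472863 0.08642244] 1.113155025916348
```

```bash
for i in 1 2 3 4; do python3 -m inch '[[[0,0,0,0,0,0.04,0]]]' | grep -E "ee_pos|ft_";python3 -c "from workcell import status as s;o=s.get_obs();print(o['moment'],o['qpos'][5],o['width'])";done
python3 - <<'E'
from h import *
I=[]
for n in("scene","side"):
    d=optics.get_image(n);p=proj(cam(n,d),[560,-71,95])[0];I.append(crop(d["frame"],int(p[0])-25,int(p[1])-25,50,50,8))
cv2.imwrite("pics/seat.png",np.hstack(I))
E
```

```text
ee_pos: [560.7, -71.5, 115.5]
ft_force: [0.3, 1.0, 0.5]
[0.10584518 0.05992172 0.07515405] 1.153196610515395 26.104233320869163
ee_pos: [560.6, -71.4, 115.4]
ft_force: [-0.0, 0.9, 1.5]
[0.15470904 0.11492448 0.23337717] 1.1933431878775178 25.84433477416053
ee_pos: [560.6, -71.4, 115.4]
ft_force: [-0.0, 2.6, 1.1]
[0.17764666 0.08839093 0.30150122] 1.2332168432536952 25.64824421787488
ee_pos: [560.5, -71.3, 115.4]
ft_force: [-0.2, 2.4, 1.2]
[0.25589368 0.12884677 0.41723215] 1.2730025772131501 25.81893702896162
```

View pics/seat.png

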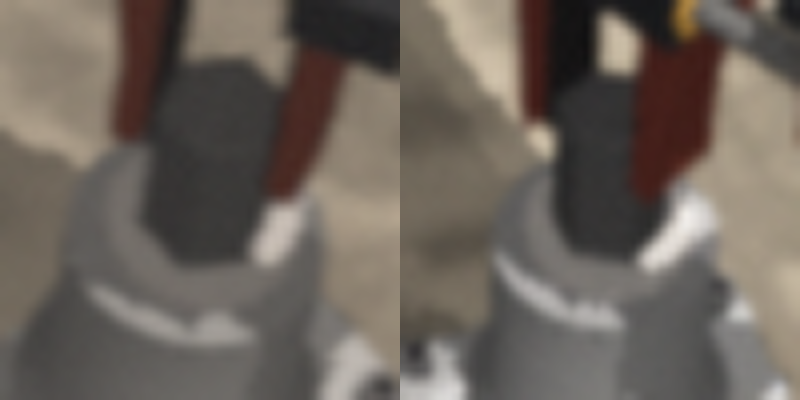

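Both views show the collar on the rim. TCP dropped exactly 4 mm from the gap floor and torque is rising, so the screw is seated. Release and retreat.

```bash
python3 -m inch '[[[0,0,0,0,0,0,30],[0,0,0,0,0,0,60],[0,0,0,0,0,0,100],[0,0,0,0,0,0,100],[0,0,0,0,0,0,100],[0,0,0,0,0,0,100],[0,0,0,0,0,0,100],[0,0,-10,0,0,0,100],[0,0,-30,0,0,0,100],[0,0,-60,0,0,0,100],[0,0,-95,0,0,0,100],[0,0,-100,0,0,0,100],[0,0,-100,0,0,0,100]]]'
python3 - <<'E'
from h import *
o=status.get_obs();W=optics.get_image("wrist");c=cam("wrist",W,o);p=proj(c,[560,-71,110])[0]
I=[cv2.resize(crop(W["frame"],int(p[0])-50,int(p[1])-50,100,100,4),(400,400))]
d=optics.get_image("scene");q=proj(cam("scene",d),[560,-71,95])[0];I.append(crop(d["frame"],int(q[0])-25,int(q[1])-25,50,50,8))
cv2.imwrite("pics/end.png",np.hstack(I));print(p,q)
for z in(91,85,133): print(z,proj(cam("scene",d),[[560.3+22*np.cos(a),-71+22*np.sin(a),z] for a in(0,1.57,3.14,4.71)]).round(1).tolist())
E
```

```text
t: 19.95
ee_pos: [561.0, -71.6, 216.7]
orientation: [3.132, 0.237, 0.005]
ft_force: [-0.3, -0.1, -0.4]
width: 88.0
grasp_force: 0.0
[315.69046196 195.16860279] [381.89808289 247.42727594]
91 [[387.8, 240.1], [370.9, 242.6], [375.5, 257.3], [392.7, 254.6]]
85 [[387.4, 242.0], [370.6, 244.5], [375.1, 259.1], [392.3, 256.5]]
133 [[390.8, 226.2], [373.3, 228.9], [378.0, 243.7], [395.9, 241.0]]
```

View pics/end.png

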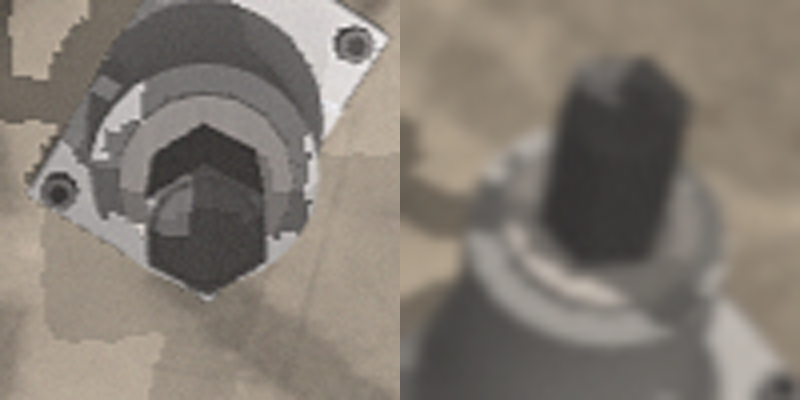

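The collar sits flush on the rim, concentric with it, and the gripper is clear.

```bash
python3 -c "from workcell import ctrl;print(ctrl.close_job())"
```

```text
the job is handed in; nothing more can be done
None
```

The screw is seated with its collar on the housing rim, the gripper has let go, and the job was handed in at about 20 s; measured press force stayed under about 7 N until the collar was home, then I tightened to about 0.4 N m.

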